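Tip the drained tube racks back onto their bases

ROBOT

A 6-joint arm with a two-finger parallel gripper is mounted at the origin on the work surface. World frame = base frame: x ahead of the robot, y to its left, z up, the work surface at z = 0. Lengths are in m, angles in rad, forces in N, time in s.
With the tool pointing down it reaches from about 0.3 to 0.875 m from the base axis. Payload 6.4 kg.
Tool frame: the origin (TCP) lies between the finger pads; the fingertips stand ctrl.tip_extent ahead of it and the grasp point (between the pads) is the TCP (ctrl.tip_extent is the distance from the TCP to the fingertips, in m); z points along the fingers, y is the line along which they close (so a half turn about z gives the same grasp; the last joint's range is limited). The gripper opens to 85 mm and grips with 20 to 120 N. Pads are 22 mm wide; open, the fingers measure 114 mm over their backs; the gripper's body (76 mm by 85 mm) begins 54 mm behind the grasp point. The pads swing forward as they close: fully open they stand 13 mm farther back than shut.
Start: joints at [1.099, 0.181, 1.607, -0, 1.354, -0.206], TCP at [0.151, 0.555, 0.25] pointing down, gripper open.
Joint ranges: [-2.99, 2.99], [-0.89, 2.07], [0.3, 2.58], [-1.14, 4.28], [0, 2.63], [-3.12, 3.12]. Speed limits (rad/s): [2.57, 2.57, 3.01, 3.14, 3.14, 3.14].

INTERFACE

Orientations are given as a unit quaternion [w, x, y, z].
In Python, from bench import ctrl gives the robot as it stands.
- The arm moves only by the tool send_rows, never from a script. Its arguments are lists of equal length, an entry for each row: "dr": the turn, a rotation vector about the tool's x, y, z in units of 6 degrees (1.0 is 6 degrees), a list of three; "xyz": the shift along the tool's x, y, z in cm, a list of three; "jaw": the opening in per cent of the stroke, from 0 (shut) to 100 (fully open). In form: {"dr": [[wx, wy, wz], ...], "xyz": [[dx, dy, dz], ...], "jaw": [jaw, ...]}. A call has exactly 8 rows; each row is the pose to reach, as a shift and turn from the pose commanded when the call began, along the tool's axes at that moment; what a row does not reach only later rows make up. A row lasts 1/8 s, in which the tool goes at most 62.5 mm and 10.7 degrees, less where a joint would pass 70% of its speed; a pose out of reach is approached as far as the arm can. A call with a gripper value outside its range is refused whole. The fingers move at their own pace and stop on an object; the grip force is fixed at half the most. Time passes only in rows, so rows that repeat a pose let the fingers close, or fill a call up. It gives the time, the measured TCP pose, the force, the opening and the grip force at its end, in the units of the state.
- ctrl.get_obs(): the state, without advancing time (a new reading comes with each control period).
- ctrl.camera(name): name is "side" or "top"; returns the picture (400x640x3 uint8, red, green, blue); there is no depth.
- ctrl.calibration(name): a dict with "camera_matrix" (3x3 intrinsics, pixels), "D" ([k1, k2, p1, p2, k3] as OpenCV has them; the pictures are not rectified), "world_from_camera" (4x4, takes a point from camera to world coordinates). Camera axes: x right, y up, looking along -z (the intrinsics and any distortion apply to the point x, -y, -z); pixel columns grow to the right and rows downward; lengths in m; the calibration is good to about 2 mm. A picture is of the moment at which its call begins. calibration takes no time and is no camera call.
- ctrl.hand_in(): hands the job in; it is judged then, once.
The state is a dict: "time_s": time; "q": joint angles; "dq": joint speeds; "joint_efforts": joint torques, N m; "eef_pos": TCP position; "eef_rot": TCP orientation; "wrist_force": force on the tool from outside, world axes, zero at the start; "torque": the same for the moment, N m; "opening": opening from 0.0 (shut) to 1.0 (fully open); "grasp_force": force on a finger pad.
Only numpy, scipy, OpenCV 4.12 (cv2) and the standard library are available. Lean on these libraries where they do the work, as an engineer would, in place of code of your own. Each camera call takes 0.05 s, during which the arm holds its last target. There are 200 camera calls.

TASK

The two empty tube racks on the mat were washed and stood on their long sides to drain. Make them ready for loading: push each one over with the fingertips so that it comes down flat on its base, hole plate facing up, right where it stands. Only push: do not grip or lift the racks or shove them across the mat, and leave the loaded rack, the bottles and the tube alone.

Things in the scene. Friction and masses are not known exactly. Their poses are not given: they have to be found in the camera images.
- mat: Grey ribbed draining mat, fixed flat on the black bench, 440 mm (x) by 820 mm (y), 3 mm thick; origin at the centre of its underside, so its upper face is at z = 0.003. The two racks and the conical tube stand on it.
- rack_left: Empty 60-place tube rack near the left (+y) end of the mat, a loose block 205 x 105 x 55 mm, 0.22 kg, standing on a long side face (footprint 205 x 55, height 105) at any heading. Origin: centre of the face it starts on. x: level, out of the white hole plate (face at +27.5 mm; blue underside at -27.5 mm). y: along the 205 mm. z: up at the start. Lying right, its x points straight up.
- rack_left_plate: White plate with 5 x 12 round holes, the top 15 mm of rack_left's 55 mm (the rest is a blue tub), rigidly part of it; same origin and axes as rack_left. Pushed here near the upper edge at moderate speed, the rack tips without sliding, balances at about 27 degrees and then falls onto its base by itself.
- rack_left_base: Underside panel (base) of rack_left, blue, with four small dark feet, on the side away from the hole plate and rigidly part of the rack; same origin and axes as rack_left.
- rack_left_centre (a point): Centre of the block rack_left; 52.5 mm above the mat at the start, 27.5 mm when it lies on its base.
- rack_left_heel (a point): Middle of the long edge between the underside and the face that rack_left starts on: the edge about which it turns when tipped onto its base.
- rack_right: Empty 60-place tube rack near the right (-y) end of the mat, a loose block 205 x 105 x 55 mm, 0.22 kg, standing on a long side face (footprint 205 x 55, height 105) at any heading. Origin: centre of the face it starts on. x: level, out of the white hole plate (face at +27.5 mm; blue underside at -27.5 mm). y: along the 205 mm. z: up at the start. Lying right, its x points straight up.
- rack_right_plate: White plate with 5 x 12 round holes, the top 15 mm of rack_right's 55 mm (the rest is a blue tub), rigidly part of it; same origin and axes as rack_right. Pushed here near the upper edge at moderate speed, the rack tips without sliding, balances at about 27 degrees and then falls onto its base by itself.
- rack_right_base: Underside panel (base) of rack_right, blue, with four small dark feet, on the side away from the hole plate and rigidly part of the rack; same origin and axes as rack_right.
- rack_right_centre (a point): Centre of the block rack_right; 52.5 mm above the mat at the start, 27.5 mm when it lies on its base.
- rack_right_heel (a point): Middle of the long edge between the underside and the face that rack_right starts on: the edge about which it turns when tipped onto its base.
- full_rack: Bystander: the same kind of rack lying on its base, 205 (its y) x 105 (its x) x 55 mm, loaded with capped microtubes that stand 6 mm proud; right of the mat. Origin at the centre of its underside, z up.
- wash_bottle: Bystander: white squeeze bottle with red cap and bent spout, diameter 68 mm, 156 mm to the top of the cap, 196 mm to the top of the spout, which reaches 60 mm out along its -x; left of the mat. Origin at the centre of its underside, z up.
- conical_tube: Bystander: self-standing 50 ml tube with blue screw cap, diameter 34 mm, 111 mm tall, on the far part of the mat about midway between the two racks. Origin at the centre of its underside, z up.
- reagent_bottle: Bystander: amber bottle with blue cap, diameter 68 mm, 132 mm tall, just beyond the far edge of the mat, a little right of the middle. Origin at the centre of its underside, z up.
Mind the look-alikes: they are no part of the job. What is shaped like the rack_left but green is not meant.

How it is judged:
By the outcome, as a careful person would: the job done as asked, in the order asked, and still so for the second after the job is handed in, with the robot touching nothing.
It also fails if it takes over 42 s, if anything falls off the work surface, if the arm or the gripper's body presses on something with over 40 N, if the wrist force passes 120 N, or if a joint passes its speed limit or range.

## Working session

There is one attempt and no reset: what is moved stays moved. The work goes in short steps, Python scripts to look and compute and a tool call to move; the robot and the scene stay as the last step left them, time stands still between calls to the robot, and variables do not carry over. Pictures are saved under pics/ and viewed, at most 10 in all, crops included, and the job is handed in when it is done.

Besides the shell and the picture viewer there is one more tool, called by a JSON object that holds its "method" and its "body". send_rows: Moves the arm, as the interface text tells. Its arguments: {"type":"object","properties":{"dr":{"type":"array","items":{"type":"array","items":{"type":"number"}}},"xyz":{"type":"array","items":{"type":"array","items":{"type":"number"}}},"jaw":{"type":"array","items":{"type":"number"}}},"required":["dr","xyz","jaw"]}

```bash
mkdir -p pics; ls; python3 - <<'E'
from bench import ctrl
import cv2
for n in("top","side"):
    cv2.imwrite(f"pics/{n}0.png",ctrl.camera(n)[:,:,::-1]); c=ctrl.calibration(n); print(n,c)
print(ctrl.get_obs(),ctrl.tip_extent)
E
```

```text
pics
top {'camera_matrix': array([[471.24721691,   0.        , 317.33870498],
       [  0.        , 471.24721691, 192.32478577],
       [  0.        ,   0.        ,   1.        ]]), 'D': array([-0.05006906,  0.        ,  0.        ,  0.        ,  0.        ]), 'world_from_camera': array([[-0.00520083,  0.99059157, -0.13675264,  0.24326095],
       [-0.99992032, -0.00357866,  0.01210525, -0.0161049 ],
       [ 0.01150197,  0.1368047 ,  0.99053126,  1.70440215],
       [ 0.        ,  0.        ,  0.        ,  1.        ]])}
side {'camera_matrix': array([[402.07058199,   0.        , 322.2112107 ],
       [  0.        , 402.07058199, 199.62192172],
       [  0.        ,   0.        ,   1.        ]]), 'D': array([-0.08385484,  0.        ,  0.        ,  0.        ,  0.        ]), 'world_from_camera': array([[-0.84365165, -0.29689605,  0.44733056,  1.06618737],
       [ 0.53688653, -0.46314686,  0.70515803,  0.90509622],
       [-0.00217889,  0.83507348,  0.5501341 ,  0.77165964],
       [ 0.        ,  0.        ,  0.        ,  1.        ]])}
{'time_s': 0.1, 'q': array([ 1.09868687e+00,  1.81476445e-01,  1.60789982e+00,  6.97121228e-06,
        1.35382235e+00, -2.06293468e-01]), 'dq': array([ 0.00013946, -0.00081042, -0.00305611, -0.00063585, -0.00108686,
       -0.00152728]), 'joint_efforts': array([-2.16909343e-04, -4.45878768e+01, -3.52238846e+01, -2.32001557e-04,
        4.22505283e-03, -9.15991677e-06]), 'eef_pos': array([0.15080987, 0.55438395, 0.24947274]), 'eef_rot': array([-2.70388012e-04,  1.32517749e-01,  9.91180307e-01, -7.56093716e-04]), 'wrist_force': array([-0.35543446,  0.17913048,  0.75075782]), 'torque': array([ 0.02095757, -0.05780944,  0.06840617]), 'grasp_force': 0.0, 'opening': 0.9986503616579796} 0.019
```

View pics/top0.png

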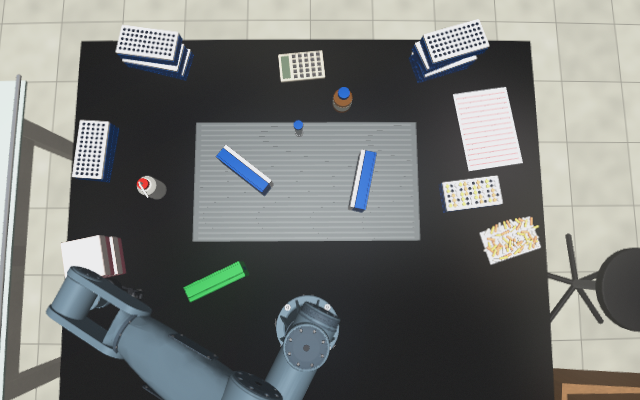

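View pics/side0.png

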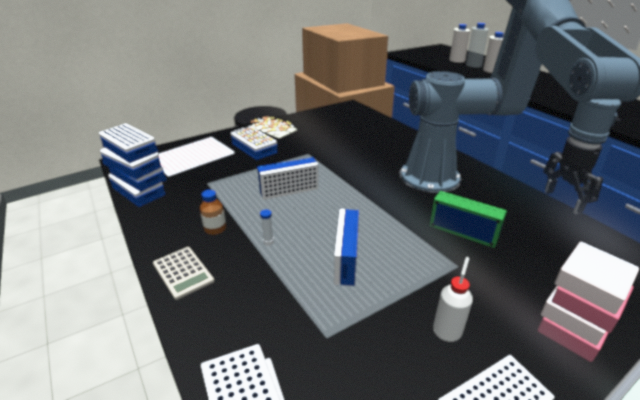

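Rack candidates in the top view:
- Blue/white standing racks at (244,170) and (363,180). These are the targets: on the mat and standing.
- Green look-alike at (214,281), off the mat.
- Loaded rack at (472,193).
- Stacked racks at (150,50) and (450,50), and another at (93,150).

Next I'll check the two targets up close.

```bash
python3 - <<'E'
import cv2,numpy as np
im=cv2.imread("pics/top0.png")
a=cv2.resize(im[140:200,210:280],None,fx=5.5,fy=5.5,interpolation=cv2.INTER_CUBIC)
b=cv2.resize(im[145:220,335:390],None,fx=5.5,fy=5.5,interpolation=cv2.INTER_CUBIC)
o=np.zeros((420,800,3),np.uint8);o[:a.shape[0],:a.shape[1]]=a;o[:b.shape[0],400:400+b.shape[1]]=b
cv2.imwrite("pics/crop0.png",o)
E
```

```text
(no output)
```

View pics/crop0.png

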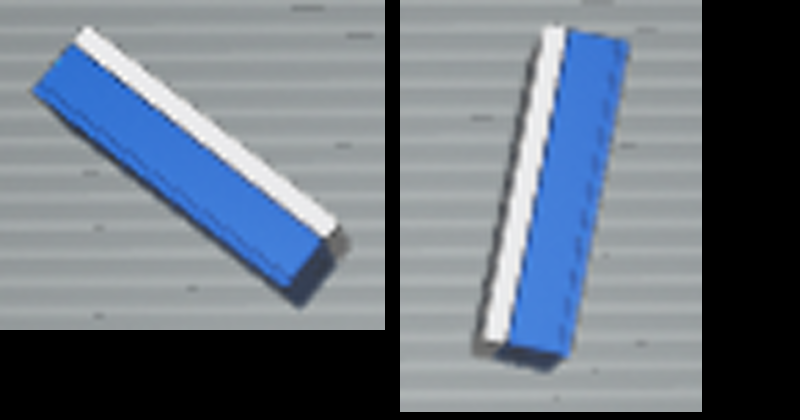

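The crop confirms two blue tubs with a white plate edge on top. On the left rack the plate edge runs (85,27)-(340,225), facing up and right. On the right rack it runs (543,27)-(483,342), facing left.

```bash
cat > h.py <<'E'
from bench import ctrl
import cv2,numpy as np
from scipy.spatial.transform import Rotation as R
def ray(n,px,z):
    c=ctrl.calibration(n);T=c["world_from_camera"]
    p=cv2.undistortPoints(np.array(px,float).reshape(-1,1,2),c["camera_matrix"],c["D"])[:,0]
    d=np.c_[p[:,0],-p[:,1],-np.ones(len(p))]@T[:3,:3].T
    return T[:3,3]+d*((z-T[2,3])/d[:,2])[:,None]
def proj(n,P):
    c=ctrl.calibration(n);T=np.linalg.inv(c["world_from_camera"])
    q=np.atleast_2d(P)@T[:3,:3].T+T[:3,3]; q=q*[1,-1,-1]
    return cv2.projectPoints(q,np.zeros(3),np.zeros(3),c["camera_matrix"],c["D"])[0][:,0]
def state():
    o=ctrl.get_obs();w,x,y,z=o["eef_rot"];return o,np.array(o["eef_pos"]),R.from_quat([x,y,z,w])
E
python3 - <<'E'
from h import *
f=lambda l,ox,oy,o:[((u-o)/5.5+ox-.4,v/5.5+oy-.4) for u,v in l]
L=ray("top",f([(85,27),(340,225)],210,140,0),.108)
Rr=ray("top",f([(543,27),(483,342)],335,145,400),.108)
for n,P in(("L",L),("R",Rr)):
    d=P[1]-P[0];l=np.linalg.norm(d);d/=l;nrm=np.array([-d[1],d[0],0])
    if (n=="R")!=(nrm[1]>0): nrm=-nrm
    m=P.mean(0);print(n,P.round(4).tolist(),l,"mid",m,"n",nrm,"yaw",np.degrees(np.arctan2(nrm[1],nrm[0])),"heel",m-nrm*.055)
    # overlay
    im=cv2.imread("pics/side0.png" if n=="L" else "pics/ov.png")
    for s in(.0,-.055):
        for z in(.003,.108):
            a=[m+nrm*s+d*t for t in(-.1025,.1025)]
            for k in a:k[2]=z
            q=proj("side",a).round().astype(int);cv2.line(im,tuple(map(int,q[0])),tuple(map(int,q[1])),(0,0,255),1)
    cv2.imwrite("pics/ov.png",im)
cv2.imwrite("pics/ov2.png",cv2.resize(im[140:300,240:420],None,fx=3.5,fy=3.5))
for n,p,z in(("tube",(298,125),.111),("amber",(343,93),.132),("wash",(144,185),.156)):print(n,ray("top",[p],z))
E
```

```text
L [[0.6323, 0.2837, 0.108], [0.5051, 0.1217, 0.108]] 0.20593771454285226 mid [0.56870489 0.20268238 0.108     ] n [ 0.78669458 -0.6173424   0.        ] yaw -38.1223212276003 heel [0.52543668 0.23663622 0.108     ]
R [[0.6131, -0.1865, 0.108], [0.4135, -0.1457, 0.108]] 0.2037364773552268 mid [ 0.51330476 -0.16609255  0.108     ] n [ 0.20059211  0.97967485 -0.        ] yaw 78.42841377600861 heel [ 0.5022722  -0.21997467  0.108     ]
tube [[0.70030789 0.03058073 0.111     ]]
amber [[ 0.80898973 -0.126453    0.132     ]]
wash [[0.48376553 0.54261971 0.156     ]]
```

View pics/ov2.png

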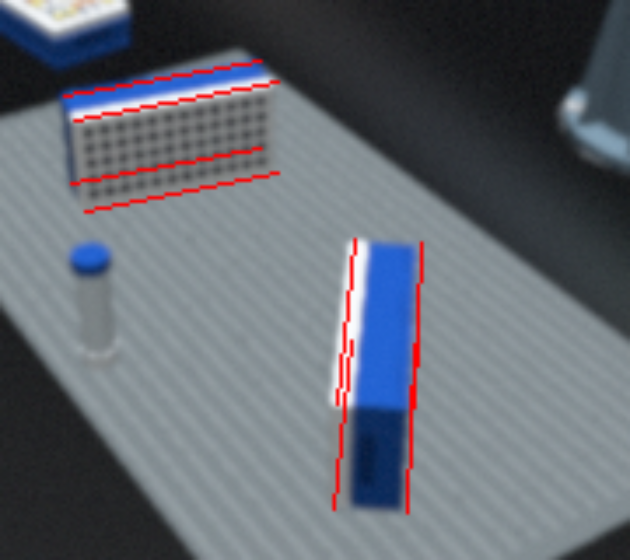

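The model matches the side image to within a few mm. Plan: jaw shut, tip just under the upper edge, pushing on the plate side.

```bash
cat >> h.py <<'E'
def go(p,yaw):
    o,p0,r=state()
    a=np.radians(yaw);c,s=np.cos(a),np.sin(a)
    t=R.from_matrix(np.array([[c,s,0],[s,-c,0],[0,0,-1]]))
    print("dr",((r.inv()*t).as_rotvec(degrees=True)/6).round(2),"xyz",(r.inv().apply(np.array(p)-p0)*100).round(2),"t",o["time_s"],p0.round(4))
E
python3 - <<'E'
from h import *
m=np.array([.5687,.2027]);n=np.array([.787,-.617])
for k,z in((.045,.2),(.045,.11),(-.04,.11)): go([*(m+n*k),z],141.9)
E
```

```text
dr [-0.02 -0.    3.81] xyz [-53.71 -24.7    4.97] t 0.1 [0.1508 0.5544 0.2495]
dr [-0.02 -0.    3.81] xyz [-53.71 -24.68  13.97] t 0.1 [0.1508 0.5544 0.2495]
dr [-0.02 -0.    3.81] xyz [-45.88 -21.38  13.97] t 0.1 [0.1508 0.5544 0.2495]
```

{"method": "send_rows", "body": {"dr": [[0, 0, 0.5], [0, 0, 1], [0, 0, 1.5], [0, 0, 2], [0, 0, 2.5], [0, 0, 3], [0, 0, 3.4], [0, 0, 3.8]], "xyz": [[-5.4, -2.5, 0], [-10.7, -4.9, 0], [-16.1, -7.4, 0], [-21.5, -9.9, 0], [-26.9, -12.4, 0], [-32.2, -14.8, 0], [-37.6, -17.3, 0], [-43, -19.8, 0]], "jaw": [0, 0, 0, 0, 0, 0, 0, 0]}}

```text
time_s: 1.1
eef_pos: [0.515, 0.2493, 0.25]
eef_rot: [-0.0, 0.327, 0.945, -0.0]
wrist_force: [0.5, 1.3, 0.7]
opening: 0.002
grasp_force: 0.0
```

```bash
python3 - <<'E'
from h import *
m=np.array([.5687,.2027]);n=np.array([.787,-.617])
for k,z in((.045,.2),(.045,.11),(-.04,.11)): go([*(m+n*k),z],141.9)
E
```

```text
dr [-0. -0. -0.] xyz [-11.61  -0.35   4.99] t 1.1 [0.515  0.2493 0.25  ]
dr [-0. -0. -0.] xyz [-11.61  -0.35  13.99] t 1.1 [0.515  0.2493 0.25  ]
dr [-0. -0. -0.] xyz [-3.11 -0.35 14.  ] t 1.1 [0.515  0.2493 0.25  ]
```

{"method": "send_rows", "body": {"dr": [[0, 0, 0], [0, 0, 0], [0, 0, 0], [0, 0, 0], [0, 0, 0], [0, 0, 0], [0, 0, 0], [0, 0, 0]], "xyz": [[-5, -0.3, 0], [-9, -0.3, 0], [-11.6, -0.3, 1], [-11.6, -0.3, 4], [-11.6, -0.3, 8], [-11.6, -0.3, 11.5], [-11.6, -0.3, 14], [-11.6, -0.3, 14]], "jaw": [0, 0, 0, 0, 0, 0, 0, 0]}}

```text
time_s: 2.1
eef_pos: [0.6012, 0.1768, 0.1074]
eef_rot: [-0.003, 0.326, 0.945, -0.001]
wrist_force: [-0.2, -0.1, -0.0]
opening: 0.004
grasp_force: 0.0
```

```bash
python3 - <<'E'
from h import *
a=ctrl.camera("side")[:,:,::-1];b=ctrl.camera("top")[:,:,::-1]
a=cv2.resize(a[140:300,290:430],(490,560));b=cv2.resize(b[120:215,200:285],(0,0),fx=3.5,fy=3.5)
o=np.zeros((560,800,3),np.uint8);o[:,:490]=a;o[:b.shape[0],490:490+b.shape[1]]=b
cv2.imwrite("pics/c1.png",o);go([.5687,.2027,.11],141.9)
E
```

```text
dr [0.   0.   0.01] xyz [ 4.34 -0.13  0.08] t 2.2 [0.6037 0.177  0.1108]
```

View pics/c1.png

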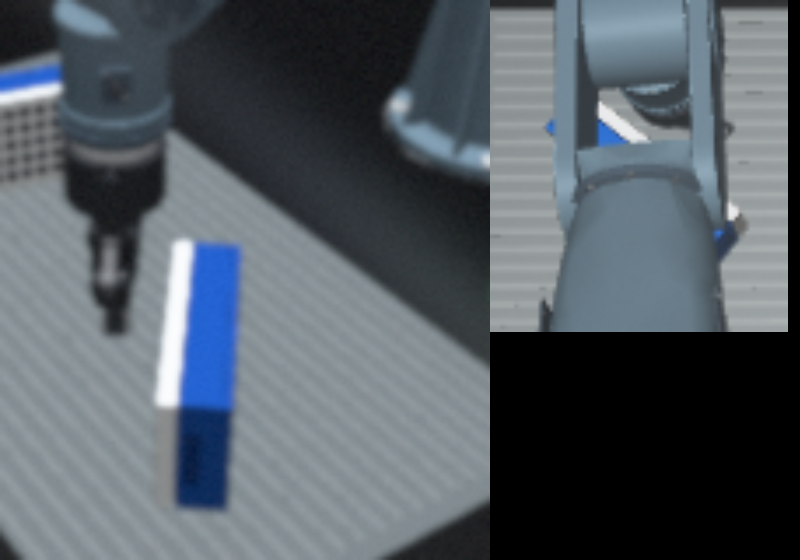

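The finger stands clear of the white face and is roughly centred on it (side crop: tip at (115,330), plate edge at x≈170). Pushing now.

{"method": "send_rows", "body": {"dr": [[0, 0, 0], [0, 0, 0], [0, 0, 0], [0, 0, 0], [0, 0, 0], [0, 0, 0], [0, 0, 0], [0, 0, 0]], "xyz": [[2, -0.1, 0], [3.4, -0.1, 0], [4.6, -0.1, 0], [5.8, -0.1, 0], [7, -0.1, 0], [8.1, -0.1, 0], [8.1, -0.1, 0], [6, -0.1, -1]], "jaw": [0, 0, 0, 0, 0, 0, 0, 0]}}

```text
time_s: 3.2
eef_pos: [0.5548, 0.2133, 0.1197]
eef_rot: [-0.001, 0.325, 0.946, -0.001]
wrist_force: [0.1, -0.2, 0.6]
opening: 0.002
grasp_force: 0.0
```

```bash
python3 - <<'E'
from h import *
a=ctrl.camera("side")[:,:,::-1]
cv2.imwrite("pics/c2.png",cv2.resize(a[130:310,240:440],(0,0),fx=3,fy=3))
m=np.array([.5133,-.1661]);n=np.array([.2006,.9797])
for k,z in((.05,.25),(.05,.11)): go([*(m+n*k),z],168.4)
E
```

```text
dr [ 0.01  0.04 -4.41] xyz [-17.44 -28.04 -12.74] t 3.25 [0.5594 0.2111 0.1225]
dr [ 0.01  0.04 -4.41] xyz [-17.38 -28.07   1.26] t 3.25 [0.5594 0.2111 0.1225]
```

View pics/c2.png

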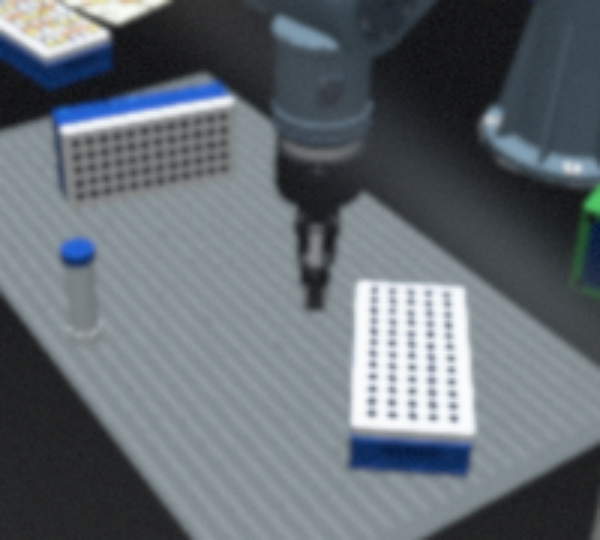

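The left rack lies flat, plate up (white face around (410,355) in the crop). Now the right rack.

{"method": "send_rows", "body": {"dr": [[0, 0, -0.4], [0, 0, -1], [0, 0, -1.8], [0, 0, -2.6], [0, 0, -3.4], [0, 0, -4], [0, 0, -4.4], [0, 0, -4.4]], "xyz": [[-2.5, -4, -3], [-5, -8, -5], [-7.8, -12.5, -6], [-10.6, -17, -6], [-13.4, -21.5, -5], [-16, -25.7, -3], [-17.4, -28, 0], [-17.4, -28, 1.2]], "jaw": [0, 0, 0, 0, 0, 0, 0, 0]}}

```text
time_s: 4.25
eef_pos: [0.5198, -0.1176, 0.1074]
eef_rot: [-0.0, 0.104, 0.995, -0.0]
wrist_force: [0.5, -1.4, -0.2]
opening: 0.004
grasp_force: 0.0
```

```bash
python3 - <<'E'
from h import *
a=ctrl.camera("side")[:,:,::-1]
cv2.imwrite("pics/c3.png",cv2.resize(a[130:240,220:360],(0,0),fx=4,fy=4))
go([.5133,-.1661,.109],168.4)
E
```

```text
dr [ 0.01 -0.02 -0.04] xyz [-0.45 -5.04 -0.27] t 4.3 [ 0.5193 -0.1159  0.1063]
```

View pics/c3.png

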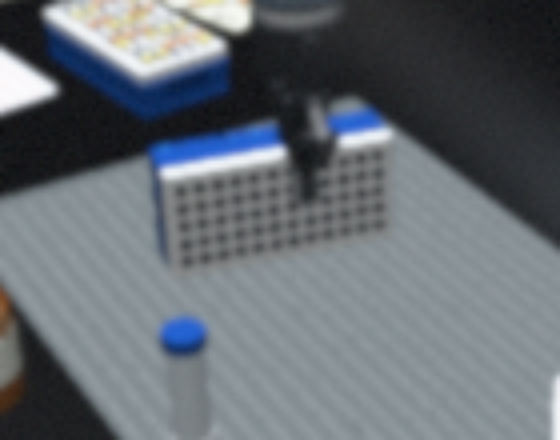

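The finger is in front of the plate's upper part at (308,190), roughly centred. Pushing.

{"method": "send_rows", "body": {"dr": [[0, 0, 0], [0, 0, 0], [0, 0, 0], [0, 0, 0], [0, 0, 0], [0, 0, 0], [0, 0, 0], [0, 0, 0]], "xyz": [[-0.3, -2, -0.2], [-0.4, -3.5, -0.2], [-0.4, -4.7, -0.2], [-0.4, -5.9, -0.2], [-0.4, -7.1, -0.2], [-0.4, -8.3, -0.2], [-0.4, -8.6, -0.2], [-0.4, -6, -1.5]], "jaw": [0, 0, 0, 0, 0, 0, 0, 0]}}

```text
time_s: 5.3
eef_pos: [0.5111, -0.175, 0.1224]
eef_rot: [-0.001, 0.103, 0.995, 0.0]
wrist_force: [0.4, 1.0, 0.9]
opening: -0.002
grasp_force: 0.0
```

{"method": "send_rows", "body": {"dr": [[0, 0, 0], [0, 0, 0], [0, 0, 0], [0, 0, 0], [0, 0, 0], [0, 0, 0], [0, 0, 0], [0, 0, 0]], "xyz": [[0, 2, -3], [0, 4, -6], [0, 6, -9], [0, 8, -12], [0, 10, -12], [0, 10, -12], [0, 10, -12], [0, 10, -12]], "jaw": [0, 0, 0, 0, 0, 0, 0, 0]}}

```text
time_s: 6.3
eef_pos: [0.5317, -0.0768, 0.2427]
eef_rot: [-0.001, 0.102, 0.995, 0.0]
wrist_force: [0.5, 0.1, -0.2]
opening: 0.001
grasp_force: 0.0
```

```bash
python3 - <<'E'
from h import *
a=ctrl.camera("side")[:,:,::-1].copy()
for m,n in((np.array([.5687,.2027]),np.array([.787,-.617])),(np.array([.5133,-.1661]),np.array([.2006,.9797]))):
    d=np.array([-n[1],n[0]]);h=m-.055*n
    q=proj("side",[[*(h-n*u+d*v),.058] for u,v in((0,-.1025),(0,.1025),(.105,.1025),(.105,-.1025))])
    cv2.polylines(a,[q.round().astype(np.int32)],True,(0,0,255),1)
cv2.imwrite("pics/c4.png",cv2.resize(a[110:310,200:440],(0,0),fx=2.8,fy=2.8))
E
```

```text
(no output)
```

View pics/c4.png

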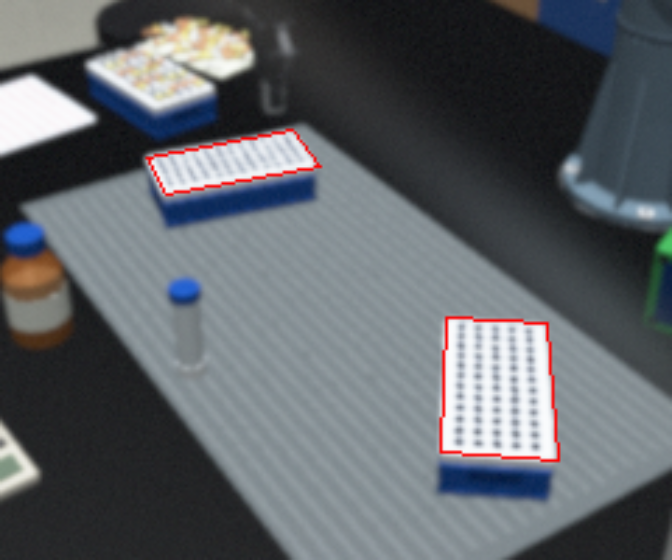

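Both racks lie flat with the hole plate up, at (233,160) and (500,390), and they match the predicted outlines. The bystanders look undisturbed and the gripper is clear.

```bash
python3 -c "
from bench import ctrl
print(ctrl.hand_in())"
```

```text
the job is handed in; nothing more can be done
None
```

Both racks were pushed over and lie flat on their bases, hole plates up, where they stood; nothing else appears to have moved, and the job was handed in at about 6.4 s.

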